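Pry the slicer's retaining ring off with a hooked pick

ROBOT

A 7-joint arm with a two-finger parallel gripper is mounted at the origin on a cart in front of the work surface, level with it; the furniture and walls round the work are solid. World frame = base frame: x ahead of the robot, y to its left, z up, the work surface at z = 0. Lengths are in mm, angles in rad, forces in N, time in s.
With the tool pointing down it reaches from about 400 to 875 mm from the base axis. Payload 4.4 kg.
Tool frame: the origin (TCP) lies at the very end of the fingers, on their centre line; the grasp point (between the pads) lies 19 mm behind it (ctrl.grip_point_offset is the distance from the TCP to the grasp point, in mm); z points along the fingers, y is the line along which they close (so a half turn about z gives the same grasp; the last joint's range is limited). The gripper opens to 85 mm and grips with 20 to 120 N. Pads are 22 mm wide; open, the fingers measure 114 mm over their backs; the gripper's body (76 mm by 85 mm) begins 54 mm behind the grasp point. The pads swing forward as they close: fully open they stand 13 mm farther back than shut.
Start: joints at [1.184, 0.628, 0.038, 1.517, -0.027, 0.996, -0.02], TCP at [204.99, -616.844, 210.713] pointing down, gripper open.
Joint ranges: [-3.06, 3.06], [-0.37, 2.12], [-1.25, 1.32], [0.18, 2.47], [-1.1, 4.24], [0.23, 1.98], [-2.94, 2.94]. Speed limits (rad/s): [2.57, 2.57, 3.14, 3.14, 3.14, 3.14, 3.14].

INTERFACE

Orientations are given as [roll, pitch, yaw] about the fixed x, y, z axes, in that order (R = Rz(yaw) Ry(pitch) Rx(roll)).
In Python, from cell import ctrl gives the robot as it stands.
- The arm moves only by the tool jog_arm, never from a script. Its argument "increments" is one flat list of numbers, 7 for each row, row after row: the finger opening in cm, from 0 to 8.54, then the shift along the tool's x, y, z in cm, then the turn, a rotation vector about the tool's x, y, z in degrees. In form: [fingers, x, y, z, rx, ry, rz, fingers, x, y, z, rx, ry, rz, ...]. A call has 1 to 20 rows; each row is the pose to reach, as a shift and turn from the pose commanded when the call began, along the tool's axes at that moment; what a row does not reach only later rows make up. A row lasts 1/10 s, in which the tool goes at most 50 mm and 8.59 degrees, less where a joint would pass 70% of its speed; a pose out of reach is approached as far as the arm can. A call with a gripper value outside its range is refused whole. The fingers move at their own pace and stop on an object; the grip force is fixed at half the most. Time passes only in rows, so rows that repeat a pose let the fingers close. It gives the time, the measured TCP pose, the force, the opening and the grip force at its end, in the units of the state.
- ctrl.read_state(): the state, without advancing time (a new reading comes with each control period).
- ctrl.get_image(name): name is "scene" or "top"; returns the picture (480x640x3 uint8, red, green, blue); there is no depth.
- ctrl.camera_params(name): a dict with "fx", "fy", "cx", "cy" (pixels), "extrinsics" (4x4, takes a point from world to camera coordinates). Camera axes: x right, y down, z forward; pixel columns grow to the right and rows downward; lengths in mm; the calibration is good to about 2 mm. A picture is of the moment at which its call begins. camera_params takes no time and is no camera call.
- ctrl.finish_job(): hands the job in; it is judged then, once.
The state is a dict: "clock": time; "qpos": joint angles; "qd": joint speeds; "tau": joint torques, N m; "eef_pos": TCP position; "tool_rot": TCP orientation; "force": force on the tool from outside, world axes, zero at the start; "torque": the same for the moment, N m; "width": finger opening in mm; "gripper_force": force on a finger pad.
Only numpy, scipy, OpenCV 4.12 (cv2) and the standard library are available. Lean on these libraries where they do the work, as an engineer would, in place of code of your own. Each camera call takes 0.05 s, during which the arm holds its last target. There are 200 camera calls.

TASK

The disc of the countertop slicer has to come off for washing. Take the red hooked pick from its wooden rest, feel its hook down inside the loop of the sprung steel ring on the slicer's spindle, ease the ring out of its groove with the hook and leave the ring lying flat in the slicer's dished disc, clear of the spindle; then lay the pick back in its rest as it was. Touch the disc only lightly with the hook and do not strain the ring, keep gripper and arm off the ring, and do not disturb the other things.

Things in the scene. Friction and masses are not known exactly. Their poses are not given: they have to be found in the camera images.
- slicer: White round countertop slicer, fixed: housing 184 mm across, motor box 90x110 mm on its +x side (38 mm high, its knob 51 mm). On top a dished steel disc: flat floor 46 mm above the worktop, 75 mm inner radius at the floor, thin flared rim 83 mm from the axis and 54 mm above the worktop. Origin on the spindle's axis at the worktop; z up.
- spindle (a point): Point on the spindle's axis at the floor of the dished disc. From the floor up the spindle has a groove 6 mm high, of 8 mm radius; above it a brass head of 12 mm radius, up to 16 mm above the floor.
- ring_c (a point): Sprung retaining ring: horseshoe of 4 mm dark wire, 30 mm wide, 50 g, flat on the disc's floor in the groove. Origin at mid-wire, 2 mm above the floor, on the spindle's axis while seated. It comes out along its own -x. Two sprung arms grip behind the spindle 7.5 mm past the origin (+x): pulled along -x it resists with about 6 to 12 N over the first 8 mm, then slides free. The head keeps it from lifting.
- ring_loop (a point): Middle of the free space inside the ring's closed loop, 18 mm from the ring's origin along its -x, 2 mm above the disc's floor: the bare floor lies open from above here, from the brass head (12 mm from the origin) to the inside of the loop (24 mm), 18 mm wide across. A hook let down here and drawn along -x meets the loop.
- pick_grip (a point): Hooked pick, at the middle of its red handle: 90 mm long (x), 16 mm wide (y), 18 mm tall (z), about 80 g. Its x axis runs from the handle to the hook; z is up as it lies in the rest. A 6 mm round shank leads forward from the handle to the clamp block of the hook.
- pick_clamp (a point): The pick's 12 mm dark clamp block, 85 mm ahead of the handle's middle. It holds the hook: a straight 4 mm wire with a round tip that points down (pick's -z). The tip lies 28 to 42 mm below this point, clamped at another depth each time; no pose tells it, it must be felt by touching down. The wire keeps its depth under gentle forces.
- rest: Wooden rest of the pick, fixed: base plate 150x56x6 mm, a saddle with sloping cheeks under the rear of the handle (36 mm behind its middle), a notch under the shank (66 mm ahead of it); 82 mm high. The handle's middle is free on both sides. Origin at the worktop below the seat; x points along the resting pick towards its hook.
- rest_seat (a point): Where the middle of the handle lies in the rest, 68 mm above the worktop.
- salt: Bystander: steel shaker, 69 mm wide, 96 mm tall, origin under its centre.
- oil: Bystander: yellow squeeze bottle with a white nozzle, 45 mm wide, 178 mm tall, origin under its centre.
- timer: Bystander: red and white round kitchen timer, 62 mm wide, 54 mm tall, origin under its centre.
Not all that is in view belongs to the job. There is more than one size of the part that bears pick_grip; the job needs the larger.

How it is judged (in metres and radians):
On the way, in this order (a step that is already met when the one before it is completed fails the run):
1. the pick is taken up from its rest (z of pick_grip in the frame of rest above 0.1 m), for 0.2 s.
2. the hook pulls at the ring (contact force between pick and ring above 3 N), for 0.1 s.
3. the ring is out of the groove, clear of the spindle, while the pick is away from its rest (horizontal distance between ring_c and spindle above 0.028 m and distance between pick_grip and rest_seat above 0.08 m), for 0.2 s.
At the end, for the whole second after the job is handed in: Ring at rest, flat (0.15 rad) on the floor of the dished disc (origin at most 6 mm above it), origin 28 to 85 mm from the spindle axis; pick at rest in its rest: handle middle within 20 mm of the seat and under 76 mm high, along the rest within 0.15 rad, z up within 0.25 rad (horizontal distance between ring_c and spindle between 0.028 and 0.085 m and z of ring_c in the frame of spindle between -0.001 and 0.006 m and angle between ring_c's own z axis and vertical below 0.15 rad and linear speed of each of ring, pick below 0.02 m/s and distance between pick_grip and rest_seat below 0.02 m and angle between the x axis of pick_grip and the x axis of rest, either way round below 0.15 rad and z of pick_grip in the frame of rest below 0.076 m and angle between pick_grip's own z axis and vertical below 0.25 rad); the robot touches nothing.
It fails at once if the pick presses on the slicer with more than 10 N (contact force between pick and slicer above 10 N).
It fails at once if the pick strains the ring with more than 20 N (contact force between pick and ring above 20 N).
It fails at once if the gripper or arm touches the ring (contact force between any of the fingers, the arm and ring above 0.5 N).
It fails at once if a bystander is moved by more than 30 mm (distance of any of salt, oil, timer from where it was at the start of the episode above 0.03 m).
It also fails if it takes over 58 s, if anything falls off the work surface, if the arm or the gripper's body presses on something with over 40 N, if the wrist force passes 120 N, or if a joint passes its speed limit or range.

## Working session

There is one attempt and no reset: what is moved stays moved. The work goes in short steps, Python scripts to look and compute and a tool call to move; the robot and the scene stay as the last step left them, time stands still between calls to the robot, and variables do not carry over. Pictures are saved under pics/ and viewed, at most 10 in all, crops included, and the job is handed in when it is done.

Besides the shell and the picture viewer there is one more tool, called in YAML: its name, and indented under it one key for each argument. jog_arm: Moves the arm, as the interface text tells. Its arguments: {"type":"object","properties":{"increments":{"type":"array","items":{"type":"number"}}},"required":["increments"]}

```bash
mkdir -p pics; ls; python3 - <<'E'
from cell import ctrl
import cv2,numpy as np
for n in("scene","top"):
    cv2.imwrite(f"pics/{n}0.png",ctrl.get_image(n)[:,:,::-1])
    p=ctrl.camera_params(n);print(n,p["fx"],p["fy"],p["cx"],p["cy"]);print(np.round(p["extrinsics"],4).tolist())
print(ctrl.read_state(),ctrl.grip_point_offset)
E
```

```text
pics
scene 594.5201218639382 594.5201218639382 325.3370689670352 245.93409855439336
[[-0.4713, -0.8819, -0.0105, 111.0353], [-0.6806, 0.3712, -0.6316, 464.4365], [0.5609, -0.2906, -0.7752, 848.4777], [0.0, 0.0, 0.0, 1.0]]
top 457.4137603470604 457.4137603470604 315.84889316911693 244.5702306308759
[[0.0202, -0.9997, -0.0155, -156.7905], [-0.9859, -0.0174, -0.1663, 544.2973], [0.166, 0.0186, -0.9859, 990.3526], [0.0, 0.0, 0.0, 1.0]]
{'clock': 0.1, 'qpos': array([ 1.1841987 ,  0.62921282,  0.03845654,  1.5182255 , -0.02699559,
        0.9962954 , -0.01999586]), 'qd': array([ 2.69520448e-03, -3.28338956e-03,  2.07934281e-03, -3.46759330e-03,
        1.60362205e-03, -1.26242633e-03,  6.40343396e-06]), 'tau': array([ 2.83931535e-03, -5.64536119e+01,  1.23073764e+00, -1.93975604e+01,
        1.14836570e-02,  5.36205713e-03,  1.30017060e-05]), 'eef_pos': array([ 204.80460163, -616.29711399,  209.92132573]), 'tool_rot': array([-3.13996998e+00,  2.36396871e-05,  3.20795607e-01]), 'force': array([ 0.80502685, -0.93023242,  0.84195417]), 'torque': array([-0.03578005,  0.01444376,  0.01985221]), 'gripper_force': 0.0, 'width': 85.18866864902635} 18.700000000000003
```

View pics/scene0.png

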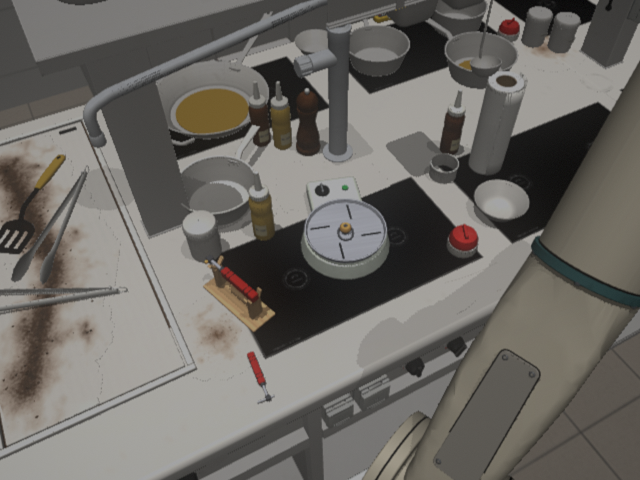

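View pics/top0.png

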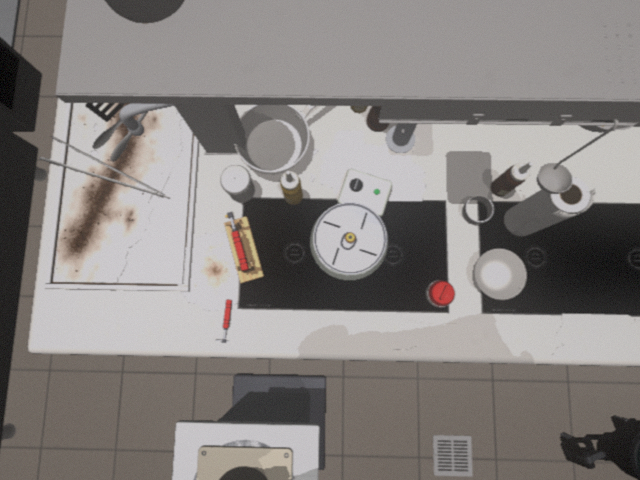

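The scene shows two candidates for the pick. One lies in the wooden rest (scene 237,283; top 240,250) and is the larger. The other is a small one lying on the worktop (scene 257,375; top 227,315). I choose the one in the rest. The slicer is at top (349,240), with the timer at (441,293), the oil at (291,187) and the salt at (237,181). A close crop will check the choice.

```bash
python3 - <<'E'
import cv2,numpy as np
s=cv2.imread("pics/scene0.png");t=cv2.imread("pics/top0.png")
def c(im,x,y,w,h,k): return cv2.resize(im[y:y+h,x:x+w],None,fx=k,fy=k,interpolation=cv2.INTER_CUBIC)
a=np.hstack([c(s,195,250,80,60,5),c(s,305,200,80,60,5)])
b=np.hstack([c(t,210,205,80,60,5),c(t,310,210,80,60,5)])
cv2.imwrite("pics/crop1.png",np.vstack([a,b]))
E
```

```text
(no output)
```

View pics/crop1.png

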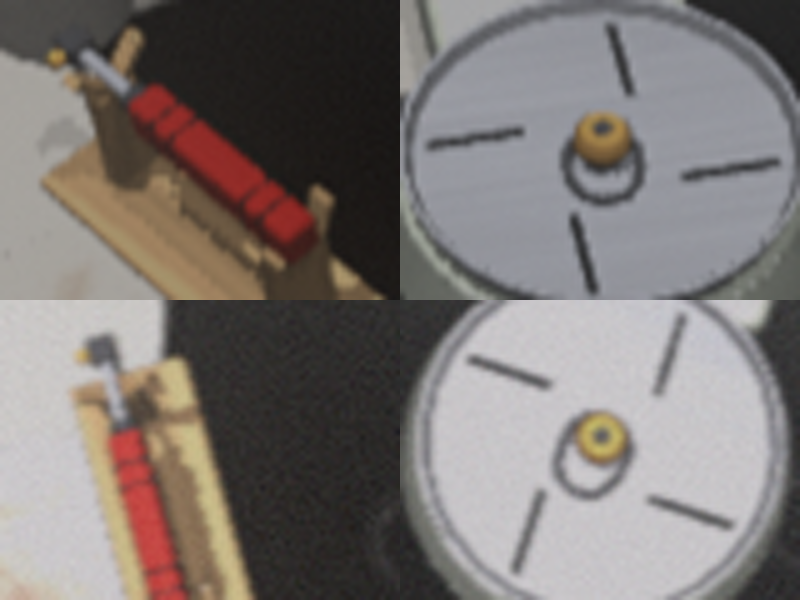

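The crop confirms it: the pick in the rest has a red handle, a grey shank leading away from the robot and a dark clamp block at top (230,215). The ring's loop shows on the robot side of the brass head, slightly left, at top (348,243).

```bash
cat >h.py <<'E'
import cv2,numpy as np
from cell import ctrl
def P(n):
    p=ctrl.camera_params(n);K=np.array([[p["fx"],0,p["cx"]],[0,p["fy"],p["cy"]],[0,0,1]]);return K@np.array(p["extrinsics"])[:3]
def H(n,z): 
    M=P(n);return np.c_[M[:,0],M[:,1],M[:,2]*z+M[:,3]]   # world xy(at z)->pix
def pix2w(n,pts,z): return cv2.perspectiveTransform(np.float64(pts).reshape(-1,1,2),np.linalg.inv(H(n,z)))[:,0]
def w2pix(n,X):
    q=np.c_[np.atleast_2d(X),np.ones(len(np.atleast_2d(X)))]@P(n).T;return q[:,:2]/q[:,2:]
def rect(im,n,z,x0,y0,w,h,k):
    # output: up = +x, left=+y ; centre x0,y0
    A=np.array([[0,-1/k,x0+h/2],[-1/k,0,y0+w/2],[0,0,1]])
    return cv2.warpPerspective(im,H(n,z)@A,(int(w*k),int(h*k)),flags=cv2.INTER_CUBIC|cv2.WARP_INVERSE_MAP)
E
python3 - <<'E'
from h import *
ims={n:cv2.imread(f"pics/{n}0.png") for n in("scene","top")}
for n,im in ims.items():
    hsv=cv2.cvtColor(im,cv2.COLOR_BGR2HSV)
    red=((hsv[...,0]<8)|(hsv[...,0]>172))&(hsv[...,1]>140)&(hsv[...,2]>50)
    N,l,st,c=cv2.connectedComponentsWithStats(red.astype(np.uint8))
    for i in range(1,N):
        if st[i,4]>40:
            print(n,"red",st[i],c[i].round(1),pix2w(n,c[i],77).round(1), end=' ')
            ys,xs=np.nonzero(l==i);r=cv2.minAreaRect(pix2w(n,np.c_[xs,ys],77).astype(np.float32));print(np.round(r[0],1),np.round(r[1],1),round(r[2],1))
    yl=(hsv[...,0]>10)&(hsv[...,0]<32)&(hsv[...,1]>110)&(hsv[...,2]>90)
    N,l,st,c=cv2.connectedComponentsWithStats(yl.astype(np.uint8))
    for i in range(1,N):
        if 300<c[i][0]<400 and 200<c[i][1]<260: print(n,"brass",st[i],c[i].round(1),pix2w(n,c[i],54).round(1),pix2w(n,c[i],62).round(1))
c=pix2w("top",[349,240],54)[0]
out=[]
for n in ims:
    out.append(rect(ims[n],n,50,c[0],c[1],60,60,6.6));
    out.append(rect(ims[n],n,50,c[0],c[1],180,180,2.2))
o=np.vstack([np.hstack(out[:2]),np.hstack(out[2:])]);cv2.imwrite("pics/rect1.png",cv2.resize(o,(600,600)) if 0 else o[:,:]);print(c,o.shape)
E
python3 -c "
import cv2;o=cv2.imread('pics/rect1.png');cv2.imwrite('pics/rect1.png',cv2.resize(o,(600,600)))"
```

```text
scene red [500  18  19  16 225] [509.3  26.6] [[ 961.3 -951.8]] [ 966.7 -955.1] [47.6 80.1] 50.3
scene red [450 225  27  25 532] [463.1 237.4] [[ 418.1 -397.8]] [ 419.3 -398.4] [49.4 61.6] 54.3
scene red [221 267  37  35 390] [240.  283.7] [[522.1  21. ]] [523.9  21.3] [94.5 18.2] 16.4
scene red [248 352  17  32 192] [255.6 367.2] [[355.3  64. ]] [355.5  63.9] [10.2 57.8] 85.6
scene brass [340 223  11   9  65] [345.  227.6] [[ 565.3 -221.4]] [[ 559.3 -217.8]]
top red [232 231  16  40 247] [239.7 250.7] [[525.1  19.5]] [526.   19.7] [88.1 14.8] 17.2
top red [431 281  23  24 414] [441.9 292.7] [[ 441.9 -419.2]] [ 442.3 -419.5] [46.9 49.2] 88.8
top red [224 301   7  27  98] [226.9 313.9] [[387.7  40.3]] [387.7  40.1] [ 8.6 55.7] 87.3
top brass [346 233   9   9  45] [349.8 237.4] [[ 563.2 -222.4]] [[ 561.7 -222. ]]
[ 557.25038704 -220.73751365] (792, 792, 3)
```

View pics/rect1.png

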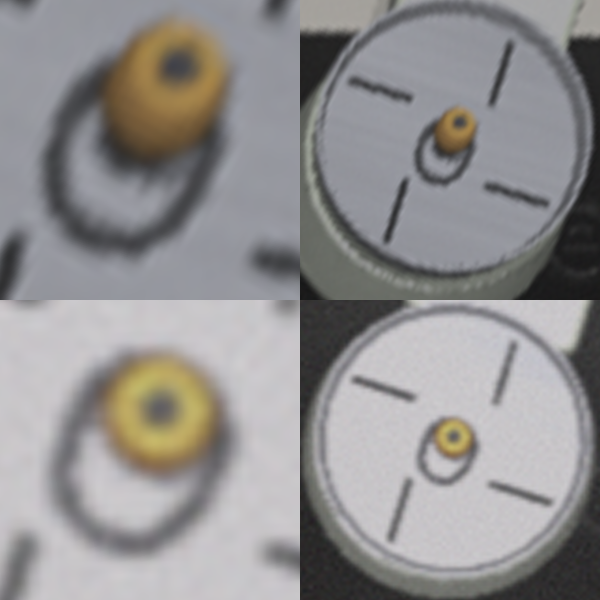

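The views agree: spindle ≈ (564,-222), with the ring's -x running about 14° left of straight back, so the loop is at ≈ (547,-217). The handle's middle is at ≈ (525.5,20) with yaw ≈ 17°. I move to above the handle.

```bash
cat >>h.py <<'E'
from scipy.spatial.transform import Rotation as R
def inc(pos,yaw_deg):
    s=ctrl.read_state();T=R.from_euler('xyz',s["tool_rot"])
    G=R.from_euler('xyz',[np.pi,0,np.radians(yaw_deg)])
    d=T.inv().apply(np.array(pos)-s["eef_pos"])/10
    print("clk",s["clock"],"pos",s["eef_pos"].round(1),"rot",np.degrees(s["tool_rot"]).round(1),"F",s["force"].round(1),"w",round(s["width"],1),"q",s["qpos"].round(2))
    print("inc",d.round(2),(T.inv()*G).as_rotvec(degrees=True).round(2))
E
python3 -c "
from h import *
inc([525.5,20,140],17)
print(pix2w('top',[[291,183],[237,178]],150))"
```

```text
clk 0.1 pos [ 204.8 -616.3  209.9] rot [-179.9    0.    18.4] F [ 0.8 -0.9  0.8] w 85.2 q [ 1.18  0.63  0.04  1.52 -0.03  1.   -0.02]
inc [ 50.5  -50.26   7.07] [-0.09  0.    1.38]
[[658.1252484  -94.20720421]
 [667.19654705  18.7834281 ]]
```

jog_arm:
  increments: [8.5,50.5,-50.3,7.0,0,0,1.4,8.5,50.5,-50.3,7.0,0,0,1.4,8.5,50.5,-50.3,7.0,0,0,1.4,8.5,50.5,-50.3,7.0,0,0,1.4,8.5,50.5,-50.3,7.0,0,0,1.4,8.5,50.5,-50.3,7.0,0,0,1.4,8.5,50.5,-50.3,7.0,0,0,1.4,8.5,50.5,-50.3,7.0,0,0,1.4,8.5,50.5,-50.3,7.0,0,0,1.4,8.5,50.5,-50.3,7.0,0,0,1.4,8.5,50.5,-50.3,7.0,0,0,1.4,8.5,50.5,-50.3,7.0,0,0,1.4,8.5,50.5,-50.3,7.0,0,0,1.4,8.5,50.5,-50.3,7.0,0,0,1.4,8.5,50.5,-50.3,7.0,0,0,1.4,8.5,50.5,-50.3,7.0,0,0,1.4,8.5,50.5,-50.3,7.0,0,0,1.4,8.5,50.5,-50.3,7.0,0,0,1.4,8.5,50.5,-50.3,7.0,0,0,1.4,8.5,50.5,-50.3,7.0,0,0,1.4]

```text
clock: 2.1
eef_pos: [525.4, 18.3, 141.0]
tool_rot: [3.141, -0.0, 0.294]
force: [-0.5, -0.0, -0.2]
width: 85.0
gripper_force: 0.0
```

```bash
python3 - <<'E'
from h import *
inc([525.5,20,55],17)
s=cv2.cvtColor(ctrl.get_image("scene"),cv2.COLOR_RGB2BGR);cv2.imwrite("pics/s1.png",cv2.resize(s[180:360,150:390],None,fx=3,fy=3))
E
```

```text
clk 2.1 pos [525.4  18.3 141. ] rot [180.   -0.   16.8] F [-0.5 -0.  -0.2] w 85.0 q [-0.12  0.55  0.05  1.94 -0.04  0.66 -1.33]
inc [ 0.06 -0.16  8.6 ] [ 0.02 -0.   -0.15]
```

View pics/s1.png

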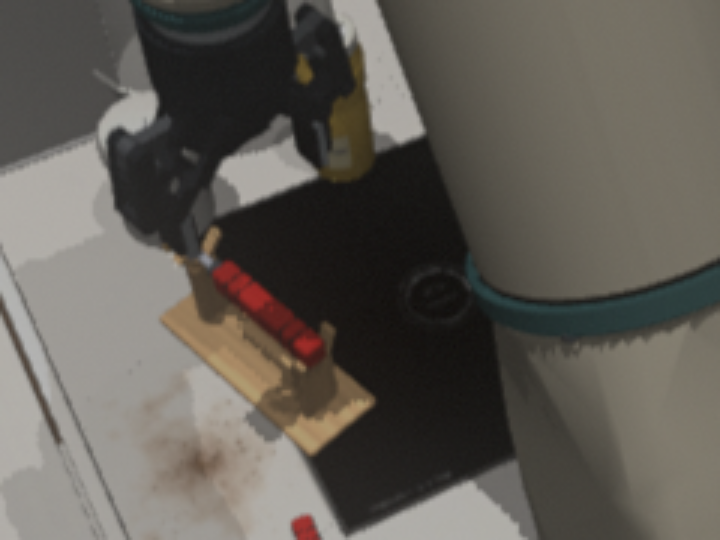

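The gripper hovers over the handle (crop 265,310), its fingers straddling it, and the bystanders are clear. I descend and grip.

jog_arm:
  increments: [8.5,0.1,-0.2,3,0,0,0,8.5,0.1,-0.2,6,0,0,0,8.5,0.1,-0.2,8.5,0,0,0,8.5,0.1,-0.2,8.5,0,0,0,8.5,0.1,-0.2,8.5,0,0,0,0,0.1,-0.2,8.5,0,0,0,0,0.1,-0.2,8.5,0,0,0,0,0.1,-0.2,8.5,0,0,0,0,0.1,-0.2,8.5,0,0,0,0,0.1,-0.2,8.5,0,0,0,0,0.1,-0.2,8.5,0,0,0,0,0.1,-0.2,8.5,0,0,0,0,0.1,-0.2,8.5,0,0,0,0,0.1,-0.2,8.5,0,0,0]

```text
clock: 3.55
eef_pos: [527.5, 18.9, 57.7]
tool_rot: [3.138, -0.002, 0.294]
force: [-2.1, -6.9, 16.5]
width: 0.2
gripper_force: 23.5
```

```bash
python3 - <<'E'
from h import *
inc([525.5,20,155],17)
E
```

```text
clk 3.55 pos [527.5  18.9  57.7] rot [ 1.798e+02 -1.000e-01  1.680e+01] F [-2.1 -6.9 16.5] w 0.2 q [-0.12  0.69  0.04  1.99 -0.04  0.46 -1.32]
inc [-0.14 -0.13 -9.73] [ 0.22 -0.14 -0.16]
```

```bash
python3 - <<'E'
from h import *
s=cv2.cvtColor(ctrl.get_image("scene"),cv2.COLOR_RGB2BGR);t=cv2.cvtColor(ctrl.get_image("top"),cv2.COLOR_RGB2BGR)
cv2.imwrite("pics/m2.png",np.hstack([cv2.resize(s[230:340,190:290],(400,440)),cv2.resize(t[200:310,190:290],(400,440))]))
E
```

```text
(no output)
```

View pics/m2.png

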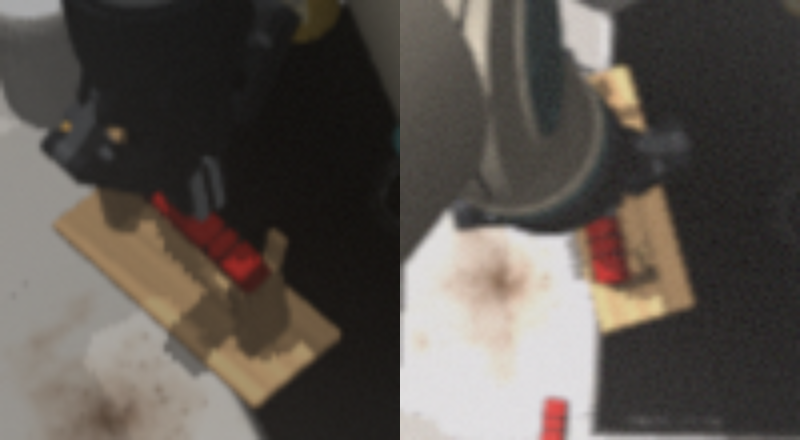

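```bash
python3 - <<'E'
from h import *
u=np.array([np.cos(.297),np.sin(.297),0]);c=np.array([525.5,20,68])
X=[[527.5,18.9,57.7],[527.5,18.9,77]]+[c+45*s*u+[0,0,9] for s in(-1,1)]
for n in("scene","top"):print(w2pix(n,X).round(1).tolist())
s=cv2.cvtColor(ctrl.get_image("scene"),cv2.COLOR_RGB2BGR)[250:310,195:275];a=cv2.imread("pics/scene0.png")[250:310,195:275]
cv2.imwrite("pics/m3.png",np.clip(1.5*np.float32(cv2.resize(np.vstack([a,s]),None,fx=5,fy=5,interpolation=cv2.INTER_CUBIC)),0,255))
E
```

```text
[[241.2, 287.2], [239.9, 281.1], [256.1, 296.5], [224.1, 268.2]]
[[241.6, 251.0], [240.0, 249.6], [244.6, 270.2], [234.5, 231.2]][ WARN:0@1.217] global loadsave.cpp:1063 imwrite_ Unsupported depth image for selected encoder is fallbacked to CV_8U.
```

View pics/m3.png

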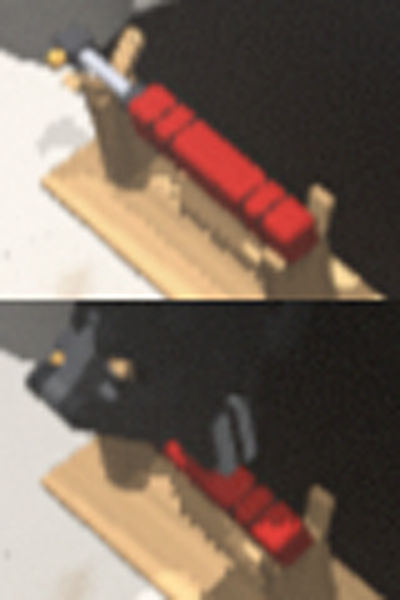

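```bash
python3 - <<'E'
from h import *
print(w2pix("scene",[[513,58,154],[537.7,-22,154],[513,58,141],[537.7,-22,141]]).round(1).tolist())
E
```

```text
[[216.2, 269.4], [253.9, 241.9], [217.4, 274.0], [254.7, 246.6]]
```

jog_arm:
  increments: [0,0,0,-1,0,0,0,0,0,0,-3,0,0,0,0,0,0,-6,0,0,0,0,0,0,-8.5,0,0,0,0,0,0,-8.5,0,0,0,0,0,0,-8.5,0,0,0]

```text
clock: 4.3
eef_pos: [526.1, 22.3, 141.2]
tool_rot: [-3.142, -0.001, 0.297]
force: [-0.5, 0.3, -0.1]
width: 0.1
gripper_force: 0.0
```

```bash
python3 - <<'E'
from h import *
s=cv2.cvtColor(ctrl.get_image("scene"),cv2.COLOR_RGB2BGR);t=cv2.cvtColor(ctrl.get_image("top"),cv2.COLOR_RGB2BGR)
a=np.vstack([cv2.resize(s[220:310,190:290],(600,540))])
cv2.imwrite("pics/m4.png",np.clip(1.4*np.float32(a),0,255).astype(np.uint8))
cv2.imwrite("pics/s4f.png",s);cv2.imwrite("pics/t4f.png",t)
E
```

```text
(no output)
```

View pics/m4.png

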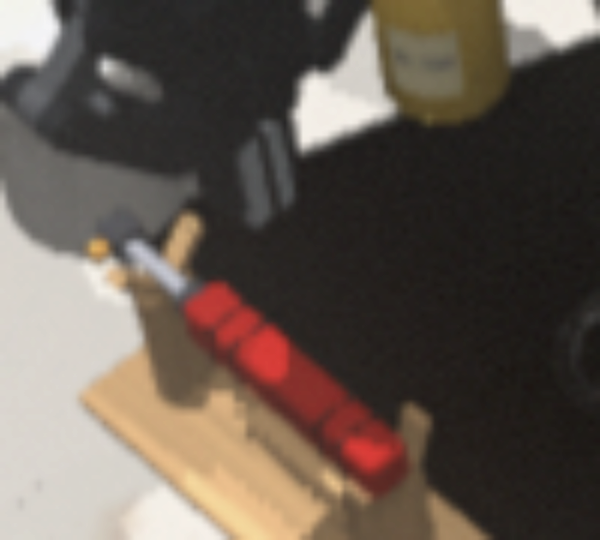

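The pick is still in its rest, apparently unmoved. The closed fingertips show about 19 mm higher than the reported TCP in both pictures (px ≈ 241,284 on the handle's top). So the fingers closed on top of the handle. I open and go 20 mm deeper.

jog_arm:
  increments: [8.5,0,0.2,0,0,0,0,8.5,0,0.2,0,0,0,0,8.5,0,0.2,0,0,0,0,8.5,0,0.2,0,0,0,0,8.5,0,0.2,0,0,0,0,8.5,0,0.2,0,0,0,0,8.5,0,0.2,3,0,0,0,8.5,0,0.2,6,0,0,0,8.5,0,0.2,9,0,0,0,8.5,0,0.2,10.4,0,0,0,8.5,0,0.2,10.4,0,0,0,8.5,0,0.2,10.4,0,0,0]

```text
clock: 5.6
eef_pos: [526.8, 20.0, 36.9]
tool_rot: [3.142, -0.0, 0.296]
force: [0.5, 0.6, 0.8]
width: 85.2
gripper_force: 0.0
```

```bash
python3 - <<'E'
from h import *
inc([525.5,20,36],17)
E
```

```text
clk 5.6 pos [526.8  20.   36.9] rot [180.  -0.  17.] F [0.5 0.6 0.8] w 85.2 q [-0.11  0.72  0.03  2.   -0.05  0.42 -1.32]
inc [-0.13 -0.04  0.09] [ 0.   -0.01 -0.02]
```

jog_arm:
  increments: [0,0,0,0,0,0,0,0,0,0,0,0,0,0,0,0,0,0,0,0,0,0,0,0,0,0,0,0,0,0,0,0,0,0,0,0,0,0,0,0,0,0,0,0,0,0,0,0,0,0,0,0,0,0,0,0]

```text
clock: 6.4
eef_pos: [526.7, 20.4, 37.2]
tool_rot: [-3.141, -0.0, 0.298]
force: [-0.6, 0.0, 5.6]
width: 15.0
gripper_force: 58.5
```

The grip is firm: width 15 mm at 58 N. I lift.

jog_arm:
  increments: [0,0,0,-1,0,0,0,0,0,0,-3,0,0,0,0,0,0,-6,0,0,0,0,0,0,-9,0,0,0,0,0,0,-11,0,0,0,0,0,0,-11,0,0,0,0,0,0,-11,0,0,0,0,0,0,-11,0,0,0]

```text
clock: 7.2
eef_pos: [525.7, 19.9, 145.9]
tool_rot: [-3.141, 0.002, 0.296]
force: [-0.2, -0.3, -0.0]
width: 14.9
gripper_force: 58.6
```

```bash
python3 - <<'E'
from h import *
inc([464.5,-197,120],-14)
E
```

```text
clk 7.2 pos [525.7  19.9 145.9] rot [-1.8e+02  1.0e-01  1.7e+01] F [-0.2 -0.3 -0. ] w 14.9 q [-0.12  0.54  0.05  1.93 -0.04  0.67 -1.33]
inc [-12.18  18.96   2.6 ] [1.000e-02 1.100e-01 3.097e+01]
```

jog_arm:
  increments: [0,-3,4.5,0,0,0,8,0,-6,9,0,0,0,16,0,-9,14,1.5,0,0,24,0,-12.2,19,2.6,0,0,31,0,-12.2,19,2.6,0,0,31,0,-12.2,19,2.6,0,0,31,0,-12.2,19,2.6,0,0,31,0,-12.2,19,2.6,0,0,31,0,-12.2,19,2.6,0,0,31,0,-12.2,19,2.6,0,0,31,0,-12.2,19,2.6,0,0,31]

```text
clock: 8.3
eef_pos: [465.7, -196.6, 120.8]
tool_rot: [-3.141, -0.0, -0.243]
force: [-0.5, -0.1, -1.2]
width: 14.7
gripper_force: 58.6
```

```bash
python3 - <<'E'
from h import *
inc([464.5,-197,120],-14)
for n in("scene","top"):
    cv2.imwrite(f"pics/{n}5.png",cv2.cvtColor(ctrl.get_image(n),cv2.COLOR_RGB2BGR))
s=cv2.imread("pics/scene5.png");t=cv2.imread("pics/top5.png")
c=[cv2.resize(s[160:280,300:400],(400,480),interpolation=cv2.INTER_CUBIC),cv2.resize(t[180:300,300:400],(400,480),interpolation=cv2.INTER_CUBIC)]
cv2.imwrite("pics/c5.png",np.clip(1.3*np.float32(np.hstack(c)),0,255).astype(np.uint8))
E
```

```text
clk 8.3 pos [ 465.7 -196.6  120.8] rot [-180.    -0.   -13.9] F [-0.5 -0.1 -1.2] w 14.7 q [ 0.23  0.56  0.17  2.01 -0.16  0.58 -1.31]
inc [-0.11  0.07  0.08] [-0.01 -0.02  0.06]
```

View pics/c5.png

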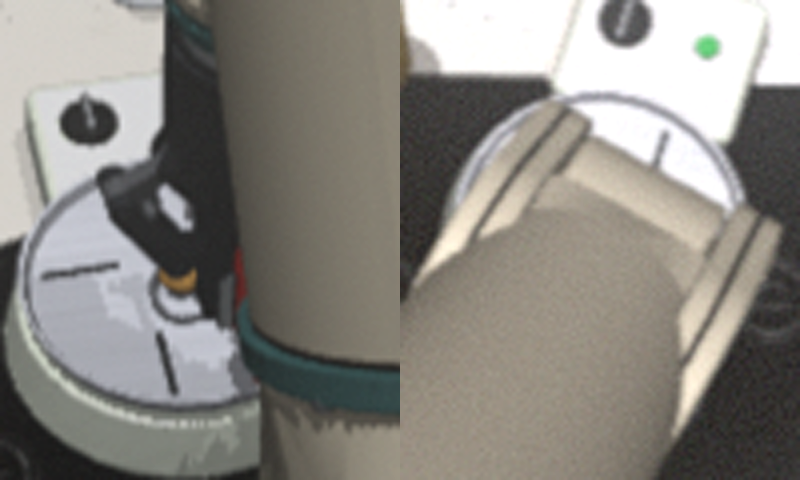

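The arm hides the hook here. I turn the pick left in place so the scene camera can see the hook against the dark cooktop and measure its depth.

jog_arm:
  increments: [0,0,0,0,0,0,-8,0,0,0,0,0,0,-16,0,0,0,0,0,0,-24,0,0,0,0,0,0,-32,0,0,0,0,0,0,-40,0,0,0,0,0,0,-48,0,0,0,0,0,0,-56,0,0,0,0,0,0,-64,0,0,0,0,0,0,-72,0,0,0,0,0,0,-74,0,0,0,0,0,0,-74,0,0,0,0,0,0,-74]

```text
clock: 9.6
eef_pos: [465.4, -197.4, 120.7]
tool_rot: [3.142, 0.0, 1.044]
force: [0.5, 0.2, -1.8]
width: 14.8
gripper_force: 58.6
```

```bash
python3 - <<'E'
from h import *
inc([465.5,-197,120],-14)
s=ctrl.read_state();e=s["eef_pos"];y=s["tool_rot"][2];u=np.array([np.cos(y),np.sin(y),0])
c=e+83.8*u+[0,0,30.8]
X=[c,c-[0,0,28],c-[0,0,42],c-[0,0,6]]
for n in("scene","top"):
    print(n,w2pix(n,X).round(1).tolist())
    cv2.imwrite(f"pics/{n}6.png",cv2.cvtColor(ctrl.get_image(n),cv2.COLOR_RGB2BGR))
a=cv2.imread("pics/scene6.png");p=w2pix("scene",[c])[0].astype(int);print(p)
r=a[p[1]-20:p[1]+40,p[0]-40:p[0]+40]
cv2.imwrite("pics/c6.png",np.clip(1.8*np.float32(cv2.resize(r,None,fx=10,fy=10,interpolation=cv2.INTER_CUBIC)),0,255).astype(np.uint8))
E
```

```text
clk 9.6 pos [ 465.4 -197.4  120.7] rot [180.    0.   59.8] F [ 0.5  0.2 -1.8] w 14.8 q [ 0.49  0.56 -0.21  2.    0.2   0.6  -0.38]
inc [ 0.04 -0.01  0.07] [1.000e-02 0.000e+00 7.384e+01]
scene [[314.3, 232.9], [314.7, 243.0], [314.9, 247.8], [314.4, 235.1]]
top [[304.0, 254.9], [304.5, 256.9], [304.8, 257.8], [304.1, 255.4]]
[314 232]
```

View pics/c6.png

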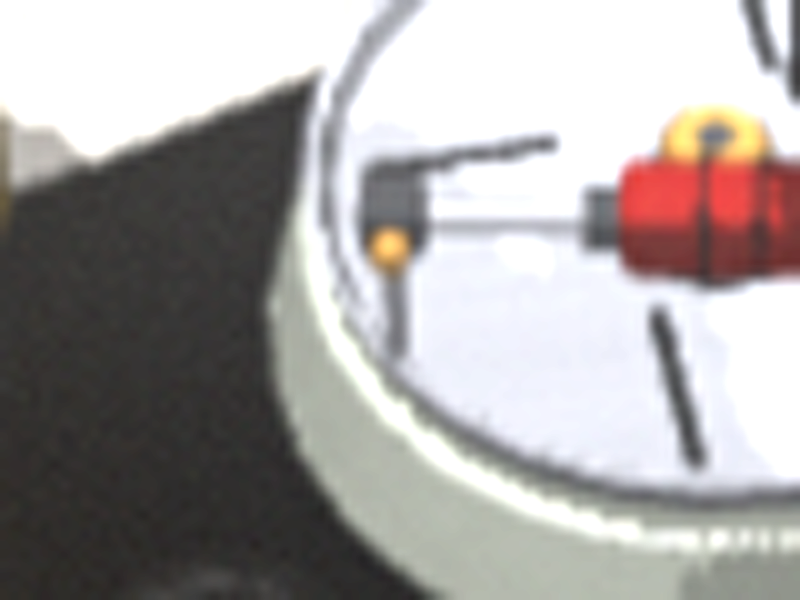

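The clamp sits at crop (393,208), within 1 px of the prediction, so the hook is ≈ 85 mm ahead of the TCP. The tip is at crop (398,358), which gives a depth of about 40 mm. Floor contact is therefore expected at TCP z ≈ 54–57. I turn back and lower.

jog_arm:
  increments: [0,0,0,0,0,0,8,0,0,0,0,0,0,16,0,0,0,0,0,0,24,0,0,0,0,0,0,32,0,0,0,0,0,0,40,0,0,0,0,0,0,48,0,0,0,0,0,0,56,0,0,0,0,0,0,64,0,0,0,0,0,0,72,0,0,0,0,0,0,73.8,0,0,0,0,0,0,73.8,0,0,0,2,0,0,73.8,0,0,0,4,0,0,73.8,0,0,0,4,0,0,73.8,0,0,0,4,0,0,73.8]

```text
clock: 11.2
eef_pos: [465.3, -197.4, 80.8]
tool_rot: [-3.141, 0.001, -0.24]
force: [-0.8, 0.6, -1.1]
width: 14.7
gripper_force: 58.6
```

```bash
python3 - <<'E'
from h import *
inc([464.8,-196.8,64],-14)
E
```

```text
clk 11.2 pos [ 465.3 -197.4   80.8] rot [-180.     0.   -13.8] F [-0.8  0.6 -1.1] w 14.7 q [ 0.25  0.63  0.14  2.04 -0.18  0.49 -1.29]
inc [-0.06 -0.04  1.68] [-0.01  0.03  0.23]
```

jog_arm:
  increments: [0,0,0,0.4,0,0,0.2,0,0,0,0.8,0,0,0.2,0,0,0,1.0,0,0,0.2,0,0,0,1.1,0,0,0.2,0,0,0,1.2,0,0,0.2,0,0,0,1.2,0,0,0.2]

```text
clock: 11.8
eef_pos: [465.4, -197.3, 68.7]
tool_rot: [-3.142, -0.0, -0.245]
force: [-0.7, 0.2, -0.3]
width: 14.6
gripper_force: 58.6
```

jog_arm:
  increments: [0,0,0,0.1,0,0,0,0,0,0,0.2,0,0,0,0,0,0,0.3,0,0,0,0,0,0,0.4,0,0,0,0,0,0,0.5,0,0,0,0,0,0,0.5,0,0,0]

```text
clock: 12.4
eef_pos: [465.3, -197.3, 63.6]
tool_rot: [-3.142, 0.0, -0.245]
force: [-0.5, 0.8, -1.1]
width: 14.7
gripper_force: 58.6
```

jog_arm:
  increments: [0,0,0,0.1,0,0,0,0,0,0,0.2,0,0,0,0,0,0,0.2,0,0,0]

```text
clock: 12.7
eef_pos: [465.3, -197.3, 61.6]
tool_rot: [-3.142, 0.0, -0.245]
force: [-0.9, 0.5, -1.3]
width: 14.7
gripper_force: 58.6
```

jog_arm:
  increments: [0,0,0,0.05,0,0,0,0,0,0,0.1,0,0,0,0,0,0,0.1,0,0,0]

```text
clock: 13.0
eef_pos: [465.3, -197.3, 60.7]
tool_rot: [-3.142, 0.0, -0.245]
force: [-0.2, 1.2, -0.0]
width: 14.9
gripper_force: 58.6
```

jog_arm:
  increments: [0,0,0,0.05,0,0,0,0,0,0,0.1,0,0,0,0,0,0,0.1,0,0,0]

```text
clock: 13.3
eef_pos: [465.4, -197.3, 59.7]
tool_rot: [-3.142, 0.0, -0.245]
force: [0.3, 0.6, -1.3]
width: 14.7
gripper_force: 58.6
```

jog_arm:
  increments: [0,0,0,0.05,0,0,0,0,0,0,0.1,0,0,0,0,0,0,0.1,0,0,0]

```text
clock: 13.6
eef_pos: [465.3, -197.3, 58.6]
tool_rot: [-3.142, 0.0, -0.245]
force: [-0.5, -0.3, -1.3]
width: 14.6
gripper_force: 58.6
```

jog_arm:
  increments: [0,0,0,0.04,0,0,0,0,0,0,0.08,0,0,0,0,0,0,0.08,0,0,0]

```text
clock: 13.9
eef_pos: [465.4, -197.3, 57.9]
tool_rot: [-3.142, 0.0, -0.245]
force: [0.1, 0.9, 0.1]
width: 14.7
gripper_force: 58.6
```

jog_arm:
  increments: [0,0,0,0.03,0,0,0,0,0,0,0.06,0,0,0,0,0,0,0.06,0,0,0]

```text
clock: 14.2
eef_pos: [465.4, -197.3, 57.3]
tool_rot: [-3.142, 0.0, -0.245]
force: [-0.4, 0.7, 0.1]
width: 14.4
gripper_force: 58.6
```

jog_arm:
  increments: [0,0,0,0.03,0,0,0,0,0,0,0.06,0,0,0,0,0,0,0.06,0,0,0]

```text
clock: 14.5
eef_pos: [465.4, -197.3, 56.7]
tool_rot: [-3.142, 0.0, -0.245]
force: [0.2, -0.3, -0.8]
width: 14.5
gripper_force: 58.6
```

jog_arm:
  increments: [0,0,0,0.03,0,0,0,0,0,0,0.06,0,0,0,0,0,0,0.06,0,0,0]

```text
clock: 14.8
eef_pos: [465.4, -197.3, 56.1]
tool_rot: [-3.142, -0.0, -0.245]
force: [0.3, 0.2, -0.3]
width: 14.6
gripper_force: 58.7
```

jog_arm:
  increments: [0,0,0,0.03,0,0,0,0,0,0,0.06,0,0,0,0,0,0,0.06,0,0,0]

```text
clock: 15.1
eef_pos: [465.3, -197.3, 55.6]
tool_rot: [-3.142, 0.0, -0.245]
force: [-1.4, 0.1, 0.9]
width: 14.2
gripper_force: 58.9
```

jog_arm:
  increments: [0,0,0,0.02,0,0,0,0,0,0,0.04,0,0,0,0,0,0,0.04,0,0,0]

```text
clock: 15.4
eef_pos: [465.3, -197.3, 55.2]
tool_rot: [-3.142, 0.0, -0.245]
force: [-1.8, 0.9, 3.2]
width: 15.0
gripper_force: 59.1
```

```bash
python3 - <<'E'
from h import *
s=ctrl.read_state();print(s["force"],s["torque"],s["eef_pos"])
E
```

```text
[-1.76837328  0.89390684  3.21817431] [0.11227296 0.02728053 0.02438918] [ 465.29498031 -197.32056278   55.22241452]
```

Floor contact at TCP z ≈ 55.6 matches the expected 55.7; the ring wire would have met the hook 4 mm higher. I raise 1.2 mm and start to draw.

jog_arm:
  increments: [0,0,0,-0.06,0,0,0,0,0,0,-0.12,0,0,0,0,-0.1,0,-0.12,0,0,0,0,-0.2,0,-0.12,0,0,0,0,-0.3,0,-0.12,0,0,0,0,-0.4,0,-0.12,0,0,0,0,-0.4,0,-0.12,0,0,0]

```text
clock: 16.1
eef_pos: [461.3, -196.3, 56.3]
tool_rot: [-3.142, 0.0, -0.245]
force: [-0.4, -0.3, -1.0]
width: 14.8
gripper_force: 58.7
```

jog_arm:
  increments: [0,-0.05,0,0,0,0,0,0,-0.1,0,0,0,0,0,0,-0.1,0,0,0,0,0]

```text
clock: 16.4
eef_pos: [460.4, -196.1, 56.3]
tool_rot: [-3.142, 0.0, -0.245]
force: [0.2, -0.9, -0.8]
width: 14.8
gripper_force: 58.7
```

jog_arm:
  increments: [0,-0.05,0,0,0,0,0,0,-0.1,0,0,0,0,0,0,-0.15,0,0,0,0,0,0,-0.15,0,0,0,0,0]

```text
clock: 16.8
eef_pos: [459.2, -195.7, 56.3]
tool_rot: [-3.142, -0.0, -0.245]
force: [0.5, -1.3, -0.4]
width: 14.4
gripper_force: 58.7
```

jog_arm:
  increments: [0,-0.05,0,0,0,0,0,0,-0.1,0,0,0,0,0,0,-0.15,0,0,0,0,0,0,-0.15,0,0,0,0,0]

```text
clock: 17.2
eef_pos: [458.4, -195.6, 56.5]
tool_rot: [3.141, -0.002, -0.245]
force: [3.2, -0.9, -0.4]
width: 14.3
gripper_force: 58.6
```

The loop is engaged (3 N). I ease it out.

jog_arm:
  increments: [0,-0.05,0,0,0,0,0,0,-0.1,0,0,0,0,0,0,-0.15,0,0,0,0,0,0,-0.2,0,0,0,0,0,0,-0.2,0,0,0,0,0]

```text
clock: 17.7
eef_pos: [457.6, -195.5, 56.8]
tool_rot: [3.141, -0.004, -0.245]
force: [6.6, -0.5, -1.3]
width: 14.7
gripper_force: 58.6
```

jog_arm:
  increments: [0,-0.1,0,0,0,0,0,0,-0.15,0,0.02,0,0,0,0,-0.2,0,0.03,0,0,0,0,-0.25,0,0.03,0,0,0,0,-0.25,0,0.03,0,0,0]

```text
clock: 18.2
eef_pos: [456.9, -195.5, 56.8]
tool_rot: [3.141, -0.007, -0.244]
force: [7.2, -1.3, -1.2]
width: 14.3
gripper_force: 58.6
```

```bash
python3 - <<'E'
from h import *
s=ctrl.read_state();print(s["force"],s["torque"],s["eef_pos"],s["tool_rot"])
E
```

```text
[ 7.19066837 -1.31869545 -1.15219216] [-0.4147594  -1.77974427 -0.02876164] [ 456.87010658 -195.51494764   56.76341877] [ 3.14056215 -0.00719605 -0.24443418]
```

jog_arm:
  increments: [0,-0.1,0,0,0,0,0,0,-0.2,0,0,0,0,0,0,-0.3,0,0,0,0,0,0,-0.3,0,0,0,0,0]

```text
clock: 18.6
eef_pos: [455.7, -195.4, 57.1]
tool_rot: [3.14, -0.011, -0.244]
force: [10.3, -2.6, -2.1]
width: 14.7
gripper_force: 58.6
```

jog_arm:
  increments: [0,0,0,0.05,0,0,0,0,0,0,0.1,0,0,0,0,0,0,0.15,0,0,0,0,0,0,0.15,0,0,0]

```text
clock: 19.0
eef_pos: [455.6, -195.3, 55.6]
tool_rot: [3.14, -0.01, -0.244]
force: [9.0, -2.1, -1.4]
width: 14.3
gripper_force: 58.6
```

jog_arm:
  increments: [0,-0.1,0,0,0,0,0,0,-0.15,0,0,0,0,0,0,-0.15,0,0,0,0,0]

```text
clock: 19.3
eef_pos: [455.1, -195.3, 55.8]
tool_rot: [3.14, -0.012, -0.244]
force: [10.7, -3.1, -0.9]
width: 14.9
gripper_force: 58.5
```

jog_arm:
  increments: [0,-0.1,0,0,0,0,0,0,-0.2,0,0.02,0,0,0,0,-0.2,0,0.03,0,0,0]

```text
clock: 19.6
eef_pos: [453.6, -195.0, 55.6]
tool_rot: [3.14, -0.013, -0.244]
force: [10.9, -3.5, -1.3]
width: 14.7
gripper_force: 58.5
```

jog_arm:
  increments: [0,-0.1,0,0,0,0,0,0,-0.2,0,0,0,0,0,0,-0.3,0,0,0,0,0,0,-0.3,0,0,0,0,0]

```text
clock: 20.0
eef_pos: [444.1, -192.1, 54.6]
tool_rot: [3.142, -0.0, -0.245]
force: [2.4, 0.7, 4.1]
width: 14.7
gripper_force: 59.2
```

The ring sprang free. I lift 0.6 mm off the floor and draw it further out.

jog_arm:
  increments: [0,0,0,-0.06,0,0,0,0,-0.1,0,-0.08,0,0,0,0,-0.3,0,-0.08,0,0,0,0,-0.5,0,-0.08,0,0,0,0,-0.7,0,-0.08,0,0,0,0,-0.9,0,-0.08,0,0,0,0,-1.1,0,-0.08,0,0,0,0,-1.3,0,-0.08,0,0,0,0,-1.5,0,-0.08,0,0,0,0,-1.7,0,-0.08,0,0,0,0,-1.9,0,-0.08,0,0,0,0,-2.1,0,-0.08,0,0,0,0,-2.2,0,-0.08,0,0,0,0,-2.2,0,-0.08,0,0,0]

```text
clock: 21.4
eef_pos: [422.2, -186.5, 55.0]
tool_rot: [-3.141, 0.001, -0.245]
force: [0.9, -0.0, 3.5]
width: 14.6
gripper_force: 59.1
```

```bash
python3 - <<'E'
from h import *
inc([464.8,-196.8,64],-14)
for n in("scene","top"): cv2.imwrite(f"pics/{n}7.png",cv2.cvtColor(ctrl.get_image(n),cv2.COLOR_RGB2BGR))
E
```

```text
clk 21.4 pos [ 422.2 -186.5   55. ] rot [-1.8e+02  1.0e-01 -1.4e+01] F [ 0.9 -0.   3.5] w 14.6 q [ 0.28  0.64  0.11  2.16 -0.19  0.35 -1.27]
inc [ 4.38 -0.03 -0.9 ] [-0.01  0.05 -0.02]
```

jog_arm:
  increments: [0,0.05,0,-0.05,0,0,0,0,0.15,0,-0.1,0,0,0,0,0.2,0,-0.3,0,0,0,0,0.2,0,-0.8,0,0,0,0,0.2,0,-1.5,0,0,0,0,0.2,0,-3,0,0,0,0,0.2,0,-5,0,0,0,0,0.2,0,-8,0,0,0,0,0.2,0,-9,0,0,0,0,0.2,0,-9,0,0,0]

```text
clock: 22.5
eef_pos: [425.6, -187.4, 146.5]
tool_rot: [3.141, -0.003, -0.244]
force: [0.3, -0.1, -0.6]
width: 14.7
gripper_force: 58.6
```

```bash
python3 - <<'E'
from h import *
inc([525.7,19.9,145],17)
E
```

```text
clk 22.5 pos [ 425.6 -187.4  146.5] rot [180.   -0.2 -14. ] F [ 0.3 -0.1 -0.6] w 14.7 q [ 0.23  0.47  0.18  2.09 -0.15  0.58 -1.31]
inc [  4.69 -22.54   0.16] [  0.07  -0.19 -31.01]
```

jog_arm:
  increments: [0,1.2,-4.5,0,0,0,-8,0,2.4,-9,0,0,0,-16,0,3.6,-13.5,0,0,0,-24,0,4.7,-18,0.1,0,0,-31,0,4.7,-22.5,0.1,0,0,-31,0,4.7,-22.5,0.1,0,0,-31,0,4.7,-22.5,0.1,0,0,-31,0,4.7,-22.5,0.1,0,0,-31,0,4.7,-22.5,0.1,0,0,-31,0,4.7,-22.5,0.1,0,0,-31]

```text
clock: 23.5
eef_pos: [524.4, 18.3, 143.9]
tool_rot: [3.141, 0.001, 0.294]
force: [0.2, -0.1, -0.3]
width: 14.4
gripper_force: 58.8
```

```bash
python3 - <<'E'
from h import *
inc([525.7,19.9,145],17)
for n in("scene","top"): cv2.imwrite(f"pics/{n}8.png",cv2.cvtColor(ctrl.get_image(n),cv2.COLOR_RGB2BGR))
# ring: compare dark pixels on disc plane z=48 before/after
D=[]
for n in("scene","top"):
    for k in(0,8):
        im=cv2.cvtColor(cv2.imread(f"pics/{n}{k}.png"),cv2.COLOR_BGR2GRAY)
        g=rect(im,n,48,545,-217,100,100,1)  # 1px/mm
        D.append(g)
    d=D[-2].astype(int)-D[-1]
    print(n)
    m=cv2.blur(D[-1],(3,3))[1::3,1::3]
    for r in m: print("".join("%4d"%v for v in r))
E
```

```text
clk 23.5 pos [524.4  18.3 143.9] rot [180.    0.   16.8] F [ 0.2 -0.1 -0.3] w 14.4 q [-0.12  0.54  0.05  1.94 -0.04  0.66 -1.33]
inc [ 0.17 -0.12 -0.11] [ 0.02  0.03 -0.16]
scene
  85  86  87  88  90  91  92  94  94  96  97  99  99  99 101 102 103 104 104 105 106 105 107 107 107 108 107 108 110 110 110 111 110
  85  87  87  89  90  91  92  94  94  96  97  99  99 100 101 102 102 103 105 106 106 105 107 107 107 108 108 108 110 111 111 111 111
  85  86  88  89  90  92  94  95  95  97  98  99  99 101 102 101 103 103 104 106 105 105 107 108 108 107 108 109 110 110 110 111 111
  85  86  88  89  91  92  94  94  96  97  98  99 100 101 102 102 103 103 104 105 106 105 107 108 108 107 108 110 110 110 110 111 110
  85  87  88  89  91  93  94  95  96  97  98  99 100 101 102 102 103 104 104 106 106 106 107 107 108 107 109 110 111 111 110 111 110
  86  87  89  90  92  92  94  96  97  98  99  99 100 101 102 104 103 104 105 106 106 107 107 107 107 108 109 109 109 111 110 110 111
  86  87  89  89  91  92  94  96  97  98  99  99 100 102 101 103 103 104 105 106 105 107 107 107 107 109 109 110 110 111 11
[... 7160 characters left out ...]
220 221 221 221 220 221 221 222 221
 193 218 221 220 222 197 135 160 210 169 137 188 222 222 221 221 222 219 189 137 155 205 219 221 221 220 221 221 220 220 221 221 221
 167 194 217 223 219 173 123 185 221 202 146 159 206 220 221 220 206 175 141 151 201 222 221 219 221 221 221 221 220 221 221 221 221
 180 169 185 209 219 178 146 203 224 218 181 141 148 168 179 173 151 137 156 201 220 220 222 220 220 220 220 220 222 220 220 221 224
 196 192 171 173 200 210 203 219 221 223 216 182 153 134 129 132 144 183 212 222 222 222 221 220 221 222 221 221 221 221 222 221 211
 172 196 197 175 170 192 214 221 222 221 222 219 211 188 179 184 202 218 222 221 221 221 220 220 221 220 220 221 221 219 212 194 175
```

In the top view the ring lies flat on the disc, its origin about 39 mm from the spindle. Now I lay the pick back.

jog_arm:
  increments: [0,0,0,1,0,0,0,0,0,0,3,0,0,0,0,0,0,5,0,0,0,0,0,0,6,0,0,0,0,0,0,7,0,0,0,0,0,0,7,0,0,0,0,0,0,7,0,0,0]

```text
clock: 24.3
eef_pos: [525.0, 19.7, 74.2]
tool_rot: [3.141, -0.0, 0.296]
force: [-0.3, 0.4, -1.1]
width: 14.5
gripper_force: 58.8
```

```bash
python3 - <<'E'
from h import *
inc([526.5,20.2,37.5],17)
E
```

```text
clk 24.3 pos [525.   19.7  74.2] rot [180.  -0.  17.] F [-0.3  0.4 -1.1] w 14.5 q [-0.11  0.66  0.03  1.99 -0.04  0.5  -1.32]
inc [ 0.15 -0.    3.67] [ 0.01 -0.02 -0.02]
```

jog_arm:
  increments: [0,0.1,0,0.8,0,0,0,0,0.1,0,1.6,0,0,0,0,0.1,0,2.4,0,0,0,0,0.1,0,2.9,0,0,0,0,0.1,0,3.2,0,0,0,0,0.1,0,3.4,0,0,0,0,0.1,0,3.5,0,0,0,0,0.1,0,3.5,0,0,0]

```text
clock: 25.1
eef_pos: [525.8, 20.0, 39.0]
tool_rot: [3.142, -0.0, 0.296]
force: [0.0, -0.3, -0.1]
width: 14.8
gripper_force: 58.8
```

jog_arm:
  increments: [0,0,0,0.1,0,0,0,0,0,0,0.15,0,0,0,0,0,0,0.15,0,0,0]

```text
clock: 25.4
eef_pos: [526.0, 20.3, 37.7]
tool_rot: [-3.142, -0.001, 0.297]
force: [-0.4, 0.8, 0.8]
width: 14.9
gripper_force: 58.9
```

```bash
python3 - <<'E'
from h import *
s=ctrl.read_state();print(s["force"],s["torque"],s["eef_pos"])
E
```

```text
[-0.41339943  0.79058525  0.75768942] [0.10380075 0.00228054 0.02136641] [525.97144841  20.25483103  37.74592833]
```

Slight contact in the seat. I open the fingers, wait, and rise straight up.

jog_arm:
  increments: [0,0,0,0.05,0,0,0,2.5,0,0,0.05,0,0,0,3,0,0,0.05,0,0,0,4,0,0,0.05,0,0,0,6,0,0,0.05,0,0,0,8.5,0,0,0.05,0,0,0,8.5,0,0,0.05,0,0,0,8.5,0,0,0.05,0,0,0,8.5,0,0,0.05,0,0,0,8.5,0,0,-1,0,0,0,8.5,0,0,-3,0,0,0,8.5,0,0,-7,0,0,0,8.5,0,0,-12,0,0,0,8.5,0,0,-15,0,0,0,8.5,0,0,-15,0,0,0,8.5,0,0,-15,0,0,0]

```text
clock: 27.0
eef_pos: [525.9, 20.1, 188.6]
tool_rot: [3.141, -0.002, 0.296]
force: [-1.3, -0.6, -0.4]
width: 84.8
gripper_force: 0.0
```

```bash
python3 - <<'E'
from h import *
s=cv2.cvtColor(ctrl.get_image("scene"),cv2.COLOR_RGB2BGR);cv2.imwrite("pics/scene9.png",s)
print(ctrl.read_state()["clock"])
for f in("scene0","scene9"):
    hsv=cv2.cvtColor(cv2.imread(f"pics/{f}.png"),cv2.COLOR_BGR2HSV)
    red=((hsv[...,0]<8)|(hsv[...,0]>172))&(hsv[...,1]>140)&(hsv[...,2]>40)
    N,l,st,c=cv2.connectedComponentsWithStats(red.astype(np.uint8))
    for i in range(1,N):
        if st[i,4]>40:
            ys,xs=np.nonzero(l==i);r=cv2.minAreaRect(pix2w("scene",np.c_[xs,ys],77).astype(np.float32));print(f,st[i],c[i].round(1),np.round(r[0],1),np.round(r[1],1),round(r[2],1))
E
```

```text
27.05
scene0 [500  18  19  16 225] [509.3  26.6] [ 966.7 -955.1] [47.6 80.1] 50.3
scene0 [450 225  27  25 532] [463.1 237.4] [ 419.3 -398.4] [49.4 61.6] 54.3
scene0 [221 267  37  35 390] [240.  283.7] [523.9  21.3] [94.5 18.2] 16.4
scene0 [248 352  17  32 192] [255.6 367.2] [355.5  63.9] [10.2 57.8] 85.6
scene9 [500  18  19  16 224] [509.3  26.6] [ 966.9 -955.3] [47.6 79.6] 50.3
scene9 [450 225  27  25 524] [463.1 237.3] [ 419.4 -398.5] [49.4 61.3] 54.3
scene9 [221 267  38  35 394] [240.  283.6] [522.8  21.1] [96.6 18.9] 16.9
scene9 [248 352  17  32 194] [255.7 367.2] [355.5  63.9] [10.2 57.8] 85.6
```

The pick's image matches the start to within 0.1 px, the ring lies clear, and the gripper is free. I hand in.

```bash
python3 -c "
from cell import ctrl
print(ctrl.finish_job())"
```

```text
the job is handed in; nothing more can be done
None
```

The job is handed in at about 27 s: the ring came off the spindle and lies on the disc floor about 39 mm from the axis, judged flat from the top picture, and the pick is back in its rest as it was; the hand-in returned no verdict.

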